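# Put the flask shaker into third

## Task

Put the flask shaker into third gear: with the fingertips, push its gear lever to the neutral cross-slot, across to the right lane, then forward (away from the robot) until it is fully home in the far right slot. Only push: do not grip the knob or pull it up, push gently, keep out of the near right slot, and leave the glassware and bottles where they stand. Finish with the hand clear.

Things in the scene. Friction and masses are not known exactly. Their poses are not given: they have to be found in the camera images.
- unit: flask shaker, fixed to the bench, turned up to 0.3 rad; origin on the bench under the centre of its gate. Its x points forward (away from the robot), y to its left, z up. White housing x -110 to 110, y -150 to 150 mm, top at z 98 mm; behind it (x 125 to 335 mm) a tray at z 86 mm with clamped, stoppered flasks up to z 183 mm at x 275 mm.
- gate (a point): centre of the steel gate plate (90 x 90 mm) on the housing, unit z 104 mm. Its H opening: two lanes along unit x, centred at y +15.5 and -15.5 mm, joined at x 0 by the cross-slot. The lever crosses only with lever_fore within 0.06 of 0. Slots: first = far left, second = near left, third = far right, fourth = near right. The plate's edge blocks things up to z 108 mm.
- lever_side (a joint): sideways lean of the gear lever, rad, positive to the unit's left, about the unit's x axis through the pivot (x 0, y 0, z 40 mm in the unit). Left lane about +0.25, right lane about -0.25 (play: size 0.20 to 0.30). Starts in the left lane. It stays where it is left; moving it takes about 1.5 to 3 N at the knob.
- lever_fore (a joint): fore-and-aft lean of the gear lever, rad, positive forward, about the lever's own cross axis (unit y at no sideways lean) through the same pivot. 0 is neutral (cross-slot); hard stops fully home at about +0.33 in the far slots, -0.33 in the near ones. Starts anywhere from -0.3 to 0.3. Stays where it is left; 1.5 to 3 N at the knob.
- knob_lift (a joint): how far the knob is pulled up along the lever, m: 0 at rest; it is a reverse lock on a 16 N spring with 15 mm travel and is not to be pulled up
- knob_center (a point): centre of the upright black gear knob on a thin 9 mm steel shaft: knob 35 mm wide (22 mm at its foot), 50 mm tall along the lever (25 mm above and below this point). It lies 165 mm from the pivot along the lever: unit z 205 mm upright, 5 mm lower leaning in a lane, 14 mm lower in a slot. From lane to lane it travels about 80 mm, neutral to fully home about 53 mm.
- slot3 (a point): the far end of the third (far right) slot, at the gate plate's top, where the shaft ends up: unit x 20.5, y -15.5, z 104 mm
- flask: small conical glass flask, 60 mm wide at the base, 87 mm tall, loose on the housing's top (z 98 mm) at the near right; origin: centre of its underside
- deck_cup: small white cup, 44 mm wide, 50 mm tall, loose on the housing's top at the far left; origin: centre of its underside
- beaker_a: glass beaker, 64 mm wide, 80 mm tall, on the bench left of the machine; origin: centre of its underside
- beaker_b: glass beaker, 60 mm wide, 75 mm tall, on the bench left of the machine; origin: centre of its underside
- beaker_c: glass beaker, 68 mm wide, 90 mm tall, on the bench left of the machine; origin: centre of its underside
- wash_bottle: white plastic wash bottle with a thin spout, 66 mm wide, 186 mm tall, on the bench right of the machine; origin: centre of its underside
- jar: brown glass jar, 56 mm wide, 85 mm tall, on the bench right of the machine; origin: centre of its underside
- lever: the gear lever with its knob; origin at the pivot (unit x 0, y 0, z 40 mm), z along the lever

How it is judged:
On the way, in this order (a step that is already met when the one before it is completed fails the run):
1. the lever has crossed to the right lane through neutral (value of joint lever_side below -0.15 rad and value of joint lever_fore between -0.15 and 0.15 rad), for 0.1 s.
2. the lever is fully forward in the far right slot (value of joint lever_side below -0.15 rad and value of joint lever_fore above 0.28 rad), for 0.2 s.
At the end, for the whole second after the job is handed in: The lever stands at rest in the far right slot: lever_side below -0.15 rad and lever_fore above 0.28 rad (within about 8 mm at the knob of fully home), the knob down (under 3 mm) (all of step 2 and value of joint lever_fore below 0.4 rad and value of joint knob_lift below 0.003 m and velocity of joint lever_fore between -0.02 and 0.02 rad/s); the robot touches nothing.
It fails at once if the lever went into the near right slot (lever_fore below -0.15 in the right lane) (value of joint lever_side below -0.1 rad and value of joint lever_fore below -0.15 rad).
It fails at once if the knob was pulled up more than 6 mm (value of joint knob_lift above 0.006 m).
It fails at once if the knob or shaft was gripped or forced (over 30 N from the fingers) (contact force between the fingers and lever above 30 N).
It fails at once if glassware or a bottle was moved more than 20 mm or lifted (distance of any of flask, deck_cup, beaker_a, beaker_b, beaker_c, wash_bottle, jar from where it was at the start of the episode above 0.02 m).
It fails at once if glassware or a bottle was tipped (angle between any of flask, deck_cup, beaker_a, beaker_b, beaker_c, wash_bottle, jar's own z axis and vertical above 0.35 rad).
It also fails if it takes over 61 s, if anything falls off the work surface, if the arm or the gripper's body presses on something with over 40 N, if the wrist force passes 120 N, or if a joint passes its speed limit or range.

## Robot

A 7-joint arm with a two-finger parallel gripper is mounted at the origin on the work surface. World frame = base frame: x ahead of the robot, y to its left, z up, the work surface at z = 0. Lengths are in m, angles in rad, forces in N, time in s.
With the tool pointing down it reaches from about 0.425 to 0.925 m from the base axis. Payload 6.8 kg.
Tool frame: the origin (TCP) lies on the centre line of the jaws, within the pads' length; the fingertips stand 14 mm ahead of it and the grasp point (between the pads) lies 5 mm behind it (r.tips_ahead is the distance from the TCP to the fingertips, in m); z points along the fingers, y is the line along which they close (so a half turn about z gives the same grasp; the last joint's range is limited). The gripper opens to 85 mm and grips with 20 to 120 N. Pads are 22 mm wide; open, the fingers measure 114 mm over their backs; the gripper's body (76 mm by 85 mm) begins 54 mm behind the grasp point. The pads swing forward as they close: fully open they stand 13 mm farther back than shut.
Start: joints at [1.091, 0.477, 0.022, 1.555, -0.011, 1.109, -0.083], TCP at [0.245, -0.629, 0.245] pointing down, gripper open.
Joint ranges: [-2.96, 2.96], [-0.34, 2.1], [-1.41, 1.46], [0.24, 2.44], [-1.37, 4.51], [0.17, 1.92], [-2.96, 2.96]. Speed limits (rad/s): [2.39, 2.39, 3.14, 3.14, 3.14, 3.14, 3.14].

## Interface

Orientations are given as a rotation vector (axis times angle).
In Python, from bench import r, eyes gives the robot as it stands.
- The arm moves only by the tool step_arm, never from a script. Its argument "rows" is a list of rows, each a list of 6 numbers: the shift along the world's x, y, z in units of 60 cm (1.0 is 60 cm), then the turn, a rotation vector about the world's x, y, z in units of pi rad (1.0 is pi rad). In form: [[x, y, z, rx, ry, rz], ...]. A call has 1 to 5 rows; each row is the pose to reach, as a shift and turn from the pose commanded when the call began, turning the shorter way round; what a row does not reach only later rows make up. A row lasts 1/12 s, in which the tool goes at most 41.7 mm and 7.16 degrees, less where a joint would pass 70% of its speed; a pose out of reach is approached as far as the arm can. A call with a number of a shift or a turn outside -1 to 1 is refused whole. A call with a gripper value outside its range is refused whole. "jaw" is the closure, from 0 (fully open) to 1 (shut), set as the call begins (left out, the last holds). The fingers move at their own pace and stop on an object; "squeeze" is the grip in N (left out, the last holds). Time passes only in rows, so rows that repeat a pose let the fingers close. It gives the time, the measured TCP pose, the force, the opening and the grip force at its end, in the units of the state.
- r.get_obs(): the state, without advancing time (a new reading comes with each control period).
- eyes.grab_frame(name): name is "scene" or "top"; returns the picture (480x640x3 uint8, red, green, blue); there is no depth.
- eyes.camera_info(name): a dict with "mtx" (3x3 intrinsics, pixels), "k1" (the pictures are not rectified: a ray, as slopes to the right and down, at radius r is drawn at 1 + k1 r^2 times it, then the intrinsics apply), "extrinsics" (4x4, takes a point from camera to world coordinates). Camera axes: x right, y down, z forward; pixel columns grow to the right and rows downward; lengths in m; the calibration is good to about 2 mm. A picture is of the moment at which its call begins. camera_info takes no time and is no camera call.
- r.hand_in(): hands the job in; it is judged then, once.
The state is a dict: "clock": time; "joints": joint angles; "qvel": joint speeds; "tau": joint torques, N m; "tcp_pos": TCP position; "orientation": TCP orientation; "contact_force": force on the tool from outside, world axes, zero at the start; "moment": the same for the moment, N m; "grip_width": finger opening in m; "gripper_force": force on a finger pad.
Only numpy, scipy, OpenCV 4.12 (cv2) and the standard library are available. Lean on these libraries where they do the work, as an engineer would, in place of code of your own. Each camera call takes 0.05 s, during which the arm holds its last target. There are 200 camera calls.

## Working session

There is one attempt and no reset: what is moved stays moved. The work goes in short steps, Python scripts to look and compute and a tool call to move; the robot and the scene stay as the last step left them, time stands still between calls to the robot, and variables do not carry over. Pictures are saved under pics/ and viewed, at most 10 in all, crops included, and the job is handed in when it is done.

Besides the shell and the picture viewer there is one more tool, called after ">>>" as name([rows], argument=value, ...), one row to a line, values as JSON. step_arm: Moves the arm, as the interface text tells. Shifts and turns lie within -1 to 1; 1 stands for 60 cm of shift or pi rad of turn. Its arguments: {"type":"object","properties":{"rows":{"type":"array"},"jaw":{"type":"number"},"squeeze":{"type":"number"}},"required":["rows"]}

```bash
mkdir -p pics; cat > h.py <<'E'
import numpy as np, cv2
from bench import r, eyes
def grab(n,f):
    im=eyes.grab_frame(n); cv2.imwrite(f'pics/{f}.png',im[:,:,::-1]); return im
def ray(n,uv):
    c=eyes.camera_info(n); K=np.array(c['mtx']); T=np.array(c['extrinsics'])
    d=cv2.undistortPoints(np.array([[uv]],float),K,np.array([c['k1'],0,0,0.]))[0,0]
    # cv2 model: x_d = x(1+k1 r^2), same
    v=T[:3,:3]@np.array([d[0],d[1],1]); return T[:3,3],v/np.linalg.norm(v)
def onz(n,uv,z):
    o,v=ray(n,uv); return o+v*(z-o[2])/v[2]
def tri(a,b):
    (o1,v1),(o2,v2)=ray('scene',a),ray('top',b)
    s=np.linalg.lstsq(np.c_[v1,-v2],o2-o1,rcond=None)[0]
    p,q=o1+s[0]*v1,o2+s[1]*v2; return (p+q)/2,np.linalg.norm(p-q)
def proj(n,P):
    c=eyes.camera_info(n); T=np.linalg.inv(np.array(c['extrinsics']))
    return cv2.projectPoints(np.array(P,float).reshape(-1,1,3),cv2.Rodrigues(T[:3,:3])[0],T[:3,3],np.array(c['mtx']),np.array([c['k1'],0,0,0.]))[0][:,0]
E
python3 - <<'E'
from h import *
grab('scene','s0');grab('top','t0')
for n in('scene','top'):
    c=eyes.camera_info(n);print(n,c)
print(r.get_obs())
E
```

```text
scene {'mtx': array([[445.94908074,   0.        , 323.85755259],
       [  0.        , 445.94908074, 241.94905161],
       [  0.        ,   0.        ,   1.        ]]), 'k1': -0.01112560223090849, 'extrinsics': array([[-0.14875016,  0.57268511, -0.80616695,  1.42436835],
       [ 0.98883331,  0.07867286, -0.12656725,  0.16864359],
       [-0.00905972, -0.81599163, -0.57799272,  0.80731605],
       [ 0.        ,  0.        ,  0.        ,  1.        ]])}
top {'mtx': array([[439.04683988,   0.        , 317.455397  ],
       [  0.        , 439.04683988, 244.26022569],
       [  0.        ,   0.        ,   1.        ]]), 'k1': -0.03829916812063248, 'extrinsics': array([[ 0.00989096, -0.99366946,  0.11190696,  0.35843482],
       [-0.99982238, -0.00803207,  0.01704974,  0.01600189],
       [-0.01604296, -0.11205572, -0.99357241,  1.24142108],
       [ 0.        ,  0.        ,  0.        ,  1.        ]])}
{'clock': 0.1, 'joints': array([ 1.09087895,  0.47773596,  0.02237216,  1.55633545, -0.01149196,
        1.10928731, -0.08306049]), 'qvel': array([-0.00067629, -0.0022239 , -0.00068815, -0.00202224,  0.00024124,
       -0.00067484,  0.00205138]), 'tau': array([ 4.11268906e-03, -5.97756708e+01,  1.61312811e+00, -2.81953347e+01,
        1.26808818e-02,  5.07221834e-03, -5.36865571e-05]), 'tcp_pos': array([ 0.24502556, -0.62842184,  0.2444183 ]), 'orientation': array([-3.08589777e+00, -5.80456485e-01,  6.89447849e-04]), 'contact_force': array([-0.30293772,  0.56549688,  0.45515814]), 'moment': array([0.00729796, 0.03225695, 0.01437179]), 'gripper_force': 0.0, 'grip_width': 0.08562724399801412}
```

View pics/s0.png

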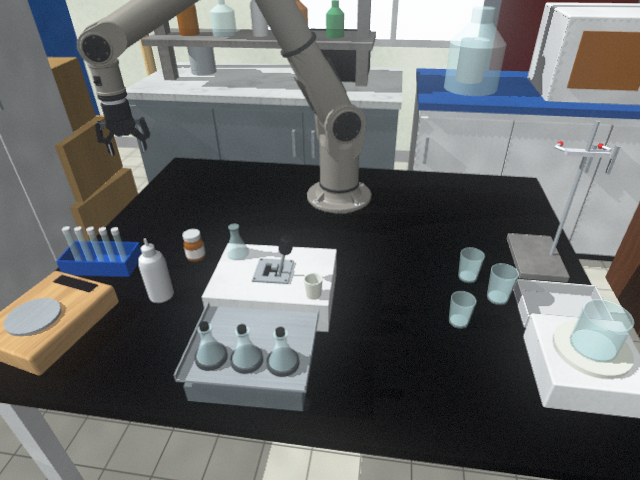

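View pics/t0.png

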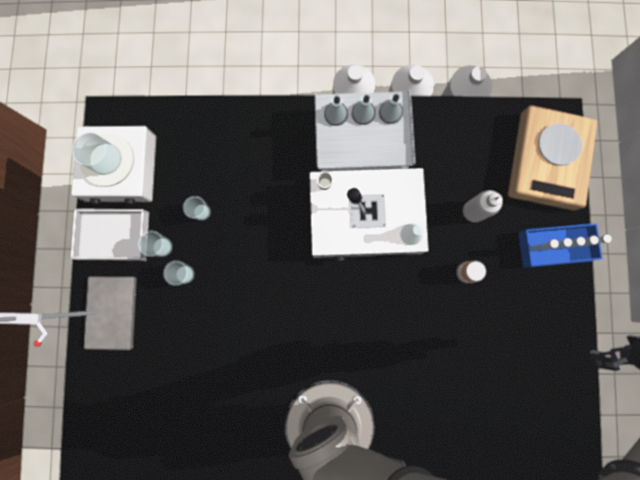

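Scene view: black knob near (286,245), gate plate near (273,270), flask at (236,243), cup at (313,286). Top view: knob at (355,195), gate near (368,211), housing corners about (310,170), (425,168), (428,250), (312,256). The lever leans left.

```bash
python3 - <<'E'
from h import *
t=cv2.imread('pics/t0.png');s=cv2.imread('pics/s0.png')
# housing top
m=cv2.inRange(t,(215,215,215),(255,255,255)); m[:160]=0;m[265:]=0;m[:,:300]=0;m[:,435:]=0
c=max(cv2.findContours(m,0,2)[0],key=cv2.contourArea); rect=cv2.minAreaRect(c)
print('area',cv2.contourArea(c),rect)
P=np.array([onz('top',p,.098) for p in cv2.boxPoints(rect)]);print(P.round(3),P.mean(0))
for i in range(4):
    e=P[(i+1)%4]-P[i]; print(np.linalg.norm(e).round(3),np.degrees(np.arctan2(e[1],e[0])).round(1))
cv2.imwrite('pics/c0.png',np.hstack([cv2.resize(t[160:260,305:435],None,fx=3,fy=3,interpolation=2)[:,:390],cv2.resize(s[215:315,205:335],None,fx=3,fy=3,interpolation=2)]))
for n,im,(a,b,cc,d) in(('top',t,(180,225,340,390)),('scene',s,(225,275,265,310))):
    k=(im.max(2)<60).astype(np.uint8); w=np.zeros_like(k); w[a:b,cc:d]=k[a:b,cc:d]
    N,L,S,C=cv2.connectedComponentsWithStats(w)
    for i in range(1,N):
        if S[i,4]>15: print(n,S[i],C[i])
E
```

```text
area 8748.0 ((368.552490234375, 211.12733459472656), (82.56995391845703, 114.45658111572266), 88.15238952636719)
[[ 0.682  0.057  0.098]
 [ 0.695 -0.248  0.098]
 [ 0.473 -0.251  0.098]
 [ 0.461  0.048  0.098]] [ 0.57768668 -0.09848157  0.098     ]
0.306 -87.7
0.222 -179.3
0.299 92.3
0.222 2.5
top [348 189  13  14 131] [353.89312977 195.69465649]
top [366 203  10  16  75] [372.37333333 210.25333333]
top [361 212   3   7  18] [361.88888889 215.44444444]
scene [ 265  225   45   30 1006] [287.31411531 236.04970179]
```

View pics/c0.png

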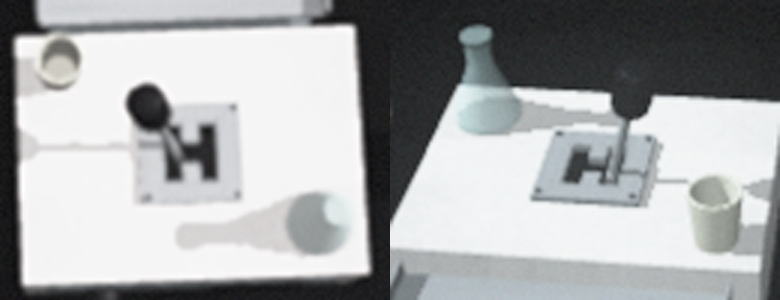

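The crop shows the knob at top (354,195.5) and scene (285,245). The lever is in the left lane, leaning slightly forward. The H opening is visible, with the flask near right and the cup far left.

```bash
cat >> h.py <<'E'
C=np.array([.578,-.0985]); yaw=0.033
R=np.array([[np.cos(yaw),-np.sin(yaw)],[np.sin(yaw),np.cos(yaw)]])
def unit(p): return np.r_[R.T@(np.array(p)[:2]-C),p[2]]
def world(u): return np.r_[R@np.array(u)[:2]+C,u[2]]
def knob(s,f,L=.165): # world knob centre
    v=np.array([np.sin(f),0,np.cos(f)])*L
    return world([v[0],-v[2]*np.sin(-s),.04+v[2]*np.cos(s)])
E
python3 - <<'E'
from h import *
p,e=tri((285,245),(354,195.5)); u=unit(p); print('knob',p.round(4),e.round(4),u.round(4),'|l|',np.linalg.norm(u-[0,0,.04]))
print('side',np.arctan2(u[1],u[2]-.04),'fore',np.arcsin(u[0]/.165))
# gate: plate corners crop top (137,105)?(235,103),(241,198),(139,204)
for q in((235,103),(241,198),(139,204)):
    print('gate corner',unit(onz('top',(q[0]/3+305,q[1]/3+160),.104)).round(4))
for n,q,z in(('flask',(315,222),.11),('flaskneck',(328,207),.185),('cup',(58,60),.14)):
    print(n,unit(onz('top',(q[0]/3+305,q[1]/3+160),z)).round(3))
for f in(-.1,0,.1,.2):print(f,proj('top',knob(.25,f)).round(1),proj('scene',knob(.25,f)).round(1))
E
```

```text
knob [ 0.596  -0.0538  0.1957] 0.0005 [0.0195 0.0441 0.1957] |l| 0.16299094088657504
side 0.2759247275150567 fore 0.11841235410338175
gate corner [ 0.0412 -0.0399  0.104 ]
gate corner [-0.0434 -0.0417  0.104 ]
gate corner [-0.0464  0.0474  0.104 ]
flask [-0.067 -0.104  0.11 ]
flaskneck [-0.065 -0.1    0.185]
cup [0.075 0.115 0.14 ]
-0.1 [[356.1 209.8]] [[286.4 235.1]]
0 [[355.8 203. ]] [[285.2 238.8]]
0.1 [[355.7 196.4]] [[283.8 243. ]]
0.2 [[355.6 190. ]] [[282.3 247.9]]
```

```bash
python3 - <<'E'
from h import *
o=r.get_obs();print(r.tips_ahead,o['tcp_pos'],cv2.Rodrigues(o['orientation'])[0].round(3).tolist())
for u in([.062,.044,.29],[.0285,.042,.2],[0,.09,.29],[0,-.009,.2],[-.047,-.041,.29],[.0245,-.041,.2]):
    w=world(u);print(u,w.round(4),((w-o['tcp_pos'])/.6).round(4))
E
```

```text
0.014 [ 0.24502556 -0.62842184  0.2444183 ] [[0.932, 0.363, -0.001], [0.363, -0.932, 0.001], [-0.0, -0.002, -1.0]]
[0.062, 0.044, 0.29] [ 0.6385 -0.0525  0.29  ] [0.6558 0.9599 0.076 ]
[0.0285, 0.042, 0.2] [ 0.6051 -0.0556  0.2   ] [ 0.6001  0.9547 -0.074 ]
[0, 0.09, 0.29] [ 0.575  -0.0085  0.29  ] [0.55   1.0331 0.076 ]
[0, -0.009, 0.2] [ 0.5783 -0.1075  0.2   ] [ 0.5555  0.8682 -0.074 ]
[-0.047, -0.041, 0.29] [ 0.5324 -0.141   0.29  ] [0.4789 0.8123 0.076 ]
[0.0245, -0.041, 0.2] [ 0.6038 -0.1387  0.2   ] [ 0.598   0.8163 -0.074 ]
```

>>> step_arm([
  [0,0,0.06,0,0,-0.036],
  [0,0,0.09,0,0,-0.072],
  [0.02,0.03,0.09,0,0,-0.108],
  [0.04,0.08,0.09,0,0,-0.108],
  [0.06,0.13,0.09,0,0,-0.108],
], jaw=1, squeeze=20)

```text
clock: 0.52
tcp_pos: [0.2811, -0.5503, 0.2989]
orientation: [-3.141, -0.048, 0.001]
contact_force: [1.2, 0.6, 0.1]
grip_width: 0.0258
gripper_force: 0.0
```

>>> step_arm([
  [0.2,0.277,0,0,0,0],
  [0.2,0.277,0,0,0,0],
  [0.2,0.277,0,0,0,0],
  [0.2,0.277,0,0,0,0],
  [0.2,0.277,0,0,0,0],
])

```text
clock: 0.93
tcp_pos: [0.4022, -0.3822, 0.2991]
orientation: [-3.141, -0.052, 0.0]
contact_force: [0.6, -0.6, -0.0]
grip_width: 0.0001
gripper_force: 0.0
```

>>> step_arm([
  [0.2,0.277,0,0,0,0],
  [0.2,0.277,0,0,0,0],
  [0.2,0.277,0,0,0,0],
  [0.2,0.277,0,0,0,0],
  [0.2,0.277,0,0,0,0],
])

```text
clock: 1.35
tcp_pos: [0.5221, -0.216, 0.2991]
orientation: [-3.141, -0.052, 0.0]
contact_force: [0.8, -0.4, 0.4]
grip_width: -0.0003
gripper_force: 0.0
```

>>> step_arm([
  [0.196,0.276,0,0,0,0],
  [0.196,0.276,0,0,0,0],
  [0.196,0.276,0,0,0,0],
  [0.196,0.276,0,0,0,0],
  [0.196,0.276,0,0,0,0],
])

```text
clock: 1.77
tcp_pos: [0.6397, -0.05, 0.2989]
orientation: [-3.14, -0.053, 0.001]
contact_force: [0.5, -0.1, 0.3]
grip_width: 0.0002
gripper_force: 0.0
```

>>> step_arm([
  [0,0,0,0,0,0],
  [0,0,0,0,0,0],
])

```text
clock: 1.93
tcp_pos: [0.6393, -0.0497, 0.2983]
orientation: [-3.14, -0.059, 0.002]
contact_force: [0.3, -1.7, -1.1]
grip_width: -0.0001
gripper_force: 0.0
```

>>> step_arm([
  [0,-0.005,-0.055,0,0,0],
  [0,-0.01,-0.11,0,0,0],
  [0,-0.01,-0.14,0,0,0],
  [0,-0.01,-0.165,0,0,0],
  [0,-0.01,-0.165,0,0,0],
])

```text
clock: 2.35
tcp_pos: [0.6357, -0.0611, 0.1964]
orientation: [3.14, 0.047, -0.011]
contact_force: [-1.6, -0.1, 0.0]
grip_width: -0.0002
gripper_force: 0.0
```

>>> step_arm([
  [-0.008,0,0,0,0,0],
  [-0.016,0,0,0,0,0],
  [-0.022,0,0,0,0,0],
  [-0.028,0,0,0,0,0],
  [-0.033,0,0,0,0,0],
])

```text
clock: 2.77
tcp_pos: [0.6197, -0.0591, 0.202]
orientation: [3.141, 0.051, 0.005]
contact_force: [0.7, -0.3, 2.0]
grip_width: 0.0002
gripper_force: 0.8
```

>>> step_arm([
  [-0.005,0,0,0,0,0],
  [-0.01,0,0,0,0,0],
  [-0.015,0,0,0,0,0],
  [-0.02,0,0,0,0,0],
  [-0.022,0,0,0,0,0],
])

```text
clock: 3.18
tcp_pos: [0.6054, -0.0588, 0.2003]
orientation: [3.141, 0.051, -0.0]
contact_force: [1.5, -0.6, 1.2]
grip_width: -0.0003
gripper_force: 0.7
```

```bash
cat > look.py <<'E'
import sys
from h import *
f=sys.argv[1]
t=eyes.grab_frame('top')[:,:,::-1];s=eyes.grab_frame('scene')[:,:,::-1]
cv2.imwrite(f'pics/{f}.png',np.hstack([cv2.resize(t[160:260,305:435],None,fx=3,fy=3,interpolation=2),cv2.resize(s[195:295,205:335],None,fx=3,fy=3,interpolation=2)]))
o=r.get_obs();print(o['tcp_pos'],unit(o['tcp_pos']),o['contact_force'])
for n,off in(('top',(305,160)),('scene',(205,195))):
  for sd in(.25,-.25):
    for fo in(0,.33):print(n,sd,fo,((proj(n,knob(sd,fo))-off)*3).round()+([390,0] if n=='scene' else [0,0]))
E
python3 look.py a1
```

```text
[ 0.60549666 -0.05886608  0.20022354] [0.02878937 0.03870512 0.20022354] [1.21417006 0.22714119 1.253386  ]
top 0.25 0 [[153. 129.]]
top 0.25 0.33 [[152.  67.]]
top -0.25 0 [[254. 126.]]
top -0.25 0.33 [[247.  64.]]
scene 0.25 0 [[631. 131.]]
scene 0.25 0.33 [[615. 180.]]
scene -0.25 0 [[530. 125.]]
scene -0.25 0.33 [[517. 174.]]
```

View pics/a1.png

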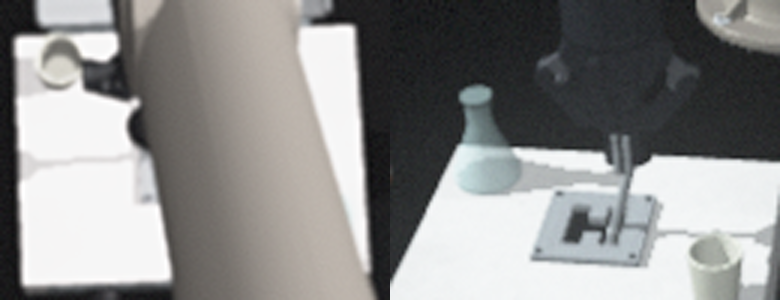

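Knob now appears to be next to neutral: its left edge in the top crop is at (128,125), where the neutral prediction is centred at (153,129). Next I go round to its left side.

>>> step_arm([
  [0.02,0,0,0,0,0],
  [0.02,0,0.05,0,0,0],
  [0.02,0,0.11,0,0,0],
  [0.02,0,0.12,0,0,0],
  [0,0.04,0.12,0,0,0],
])

```text
clock: 3.7
tcp_pos: [0.6085, -0.0403, 0.2751]
orientation: [3.138, 0.039, 0.009]
contact_force: [-0.3, -0.1, -0.7]
grip_width: 0.0002
gripper_force: 0.0
```

>>> step_arm([
  [-0.03,0.05,0,0,0,0],
  [-0.051,0.058,0,0,0,0],
  [-0.051,0.058,0,0,0,0],
  [-0.051,0.058,0,0,0,0],
])

```text
clock: 4.03
tcp_pos: [0.5747, 0.0001, 0.2722]
orientation: [3.141, 0.053, -0.001]
contact_force: [-1.4, -1.0, 0.3]
grip_width: 0.0002
gripper_force: 0.0
```

```bash
python3 look.py b1
```

```text
[ 0.57566019 -0.00128453  0.2721548 ] [0.00086899 0.09723974 0.2721548 ] [-0.26377463 -0.30725566 -0.07466236]
top 0.25 0 [[153. 129.]]
top 0.25 0.33 [[152.  67.]]
top -0.25 0 [[254. 126.]]
top -0.25 0.33 [[247.  64.]]
scene 0.25 0 [[631. 131.]]
scene 0.25 0.33 [[615. 180.]]
scene -0.25 0 [[530. 125.]]
scene -0.25 0.33 [[517. 174.]]
```

View pics/b1.png

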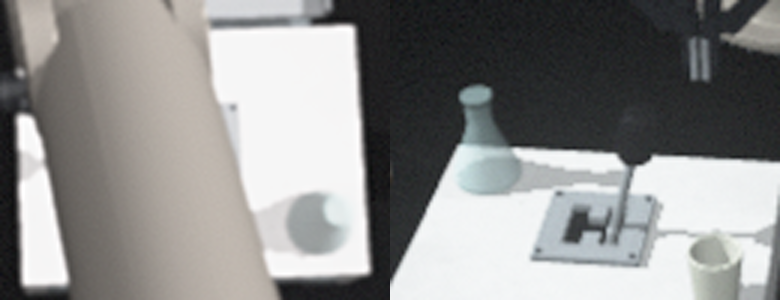

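Scene crop: the knob is at (635,136), close to the predicted neutral (631,131), and it is standing freely. The fingers at (697,60) are left of it, so I lower them and push right.

>>> step_arm([
  [0,0,-0.05,0,0,0],
  [0,0,-0.09,0,0,0],
  [0,0,-0.12,0,0,0],
  [0,0,-0.12,0,0,0],
  [0,-0.02,-0.12,0,0,0],
])

```text
clock: 4.55
tcp_pos: [0.5752, -0.0106, 0.1996]
orientation: [-3.14, -0.055, 0.003]
contact_force: [1.0, 1.3, 1.2]
grip_width: 0.0
gripper_force: 0.0
```

>>> step_arm([
  [0,-0.007,0,0,0,0],
  [0,-0.014,0,0,0,0],
  [0.001,-0.021,0,0,0,0],
  [0.001,-0.028,0,0,0,0],
  [0.001,-0.035,0,0,0,0],
])

```text
clock: 4.97
tcp_pos: [0.5765, -0.0331, 0.2013]
orientation: [-3.141, -0.051, -0.003]
contact_force: [-0.4, 2.4, 1.2]
grip_width: -0.0001
gripper_force: 1.0
```

>>> step_arm([
  [0,-0.007,0,0,0,0],
  [0,-0.014,0,0,0,0],
  [0.001,-0.021,0,0,0,0],
  [0.001,-0.028,0,0,0,0],
  [0.001,-0.035,0,0,0,0],
])

```text
clock: 5.38
tcp_pos: [0.5768, -0.0544, 0.2007]
orientation: [-3.141, -0.051, -0.001]
contact_force: [0.3, 2.6, 6.7]
grip_width: 0.0002
gripper_force: 2.7
```

>>> step_arm([
  [0,-0.007,0,0,0,0],
  [0,-0.014,0,0,0,0],
  [0.001,-0.021,0,0,0,0],
  [0.001,-0.028,0,0,0,0],
  [0.001,-0.035,0,0,0,0],
])

```text
clock: 5.8
tcp_pos: [0.5779, -0.0756, 0.2015]
orientation: [3.141, 0.051, 0.004]
contact_force: [-0.4, 2.1, 7.1]
grip_width: -0.0
gripper_force: 3.1
```

>>> step_arm([
  [0,-0.007,0,0,0,0],
  [0,-0.014,0,0,0,0],
  [0.001,-0.021,0,0,0,0],
  [0.001,-0.028,0,0,0,0],
  [0.001,-0.035,0,0,0,0],
])

```text
clock: 6.22
tcp_pos: [0.5775, -0.0966, 0.1999]
orientation: [-3.141, -0.051, 0.001]
contact_force: [2.1, 1.0, -0.0]
grip_width: -0.0001
gripper_force: 0.7
```

```bash
python3 look.py b2
```

```text
[ 0.57708359 -0.09746686  0.19977034] [-0.00088182  0.00106281  0.19977034] [-0.15275682  0.52833754 -0.14398703]
top 0.25 0 [[153. 129.]]
top 0.25 0.33 [[152.  67.]]
top -0.25 0 [[254. 126.]]
top -0.25 0.33 [[247.  64.]]
scene 0.25 0 [[631. 131.]]
scene 0.25 0.33 [[615. 180.]]
scene -0.25 0 [[530. 125.]]
scene -0.25 0.33 [[517. 174.]]
```

View pics/b2.png

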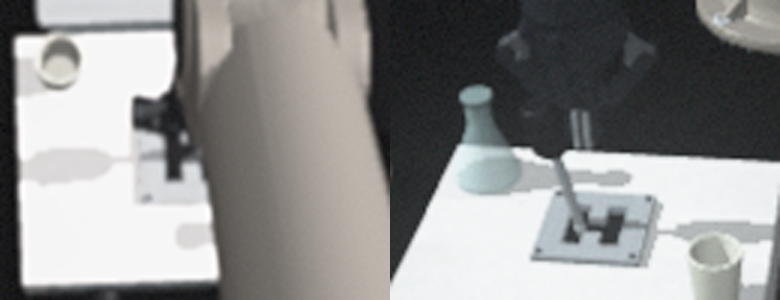

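The lever crossed: the knob in the scene crop is at (546,130), just short of the right-lane prediction (530,125). I push a bit further right.

>>> step_arm([
  [0,-0.005,0,0,0,0],
  [0,-0.01,0,0,0,0],
  [0,-0.014,0,0,0,0],
  [0,-0.017,0,0,0,0],
  [0,-0.017,0,0,0,0],
])

```text
clock: 6.73
tcp_pos: [0.5775, -0.1069, 0.2002]
orientation: [3.141, 0.05, -0.001]
contact_force: [0.5, 0.8, 0.1]
grip_width: -0.0
gripper_force: 0.2
```

>>> step_arm([
  [0,0.02,0,0,0,0],
  [0,0.02,0.05,0,0,0],
  [0,0.02,0.11,0,0,0],
  [-0.03,0.01,0.12,0,0,0],
  [-0.08,-0.02,0.12,0,0,0],
])

```text
clock: 7.15
tcp_pos: [0.5335, -0.1143, 0.2757]
orientation: [-3.14, -0.061, -0.013]
contact_force: [0.4, 0.0, -0.3]
grip_width: -0.0003
gripper_force: 0.0
```

>>> step_arm([
  [0,-0.037,0,0,0,0],
  [0,-0.037,0,0,0,0],
  [0,-0.037,-0.05,0,0,0],
  [0,-0.037,-0.1,0,0,0],
  [0,-0.037,-0.125,0,0,0],
])

```text
clock: 7.57
tcp_pos: [0.5286, -0.1395, 0.1947]
orientation: [-3.141, -0.052, 0.004]
contact_force: [-0.2, 0.6, -0.0]
grip_width: -0.0001
gripper_force: 0.0
```

>>> step_arm([
  [0,0,0,0,0,0],
  [0.01,0,0,0,0,0],
  [0.02,0,0,0,0,0],
  [0.03,0.001,0,0,0,0],
  [0.038,0.001,0,0,0,0],
])

```text
clock: 7.98
tcp_pos: [0.5544, -0.1396, 0.1988]
orientation: [3.141, 0.052, 0.005]
contact_force: [-1.9, 0.4, 1.8]
grip_width: 0.0001
gripper_force: 0.7
```

>>> step_arm([
  [0.008,0,0,0,0,0],
  [0.016,0,-0.001,0,0,0],
  [0.024,0.001,-0.002,0,0,0],
  [0.032,0.001,-0.003,0,0,0],
  [0.04,0.001,-0.004,0,0,0],
])

```text
clock: 8.4
tcp_pos: [0.5768, -0.1393, 0.1948]
orientation: [-3.141, -0.051, 0.0]
contact_force: [-2.2, 0.2, 0.9]
grip_width: 0.0003
gripper_force: 0.7
```

>>> step_arm([
  [0.006,0,0,0,0,0],
  [0.012,0,-0.001,0,0,0],
  [0.018,0.001,-0.002,0,0,0],
  [0.024,0.001,-0.003,0,0,0],
  [0.028,0.001,-0.004,0,0,0],
])

```text
clock: 8.82
tcp_pos: [0.5937, -0.1386, 0.1924]
orientation: [-3.141, -0.051, -0.0]
contact_force: [-1.0, -0.3, 1.5]
grip_width: 0.0
gripper_force: 0.6
```

```bash
python3 look.py c1
```

```text
[ 0.59366883 -0.13857139  0.19233321] [ 0.01433818 -0.04056655  0.19233321] [0.10524388 0.49421047 0.93662423]
top 0.25 0 [[153. 129.]]
top 0.25 0.33 [[152.  67.]]
top -0.25 0 [[254. 126.]]
top -0.25 0.33 [[247.  64.]]
scene 0.25 0 [[631. 131.]]
scene 0.25 0.33 [[615. 180.]]
scene -0.25 0 [[530. 125.]]
scene -0.25 0.33 [[517. 174.]]
```

View pics/c1.png

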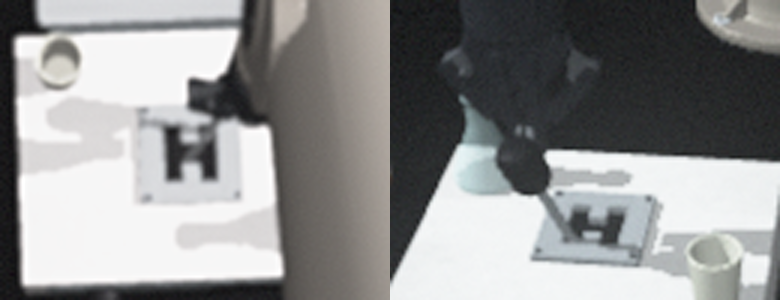

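Knob at (524,165), nearing home (517,174), in the far right slot. I push on in small steps until I feel the stop.

>>> step_arm([
  [0.003,0,0,0,0,0],
  [0.006,0,0,0,0,0],
  [0.009,0,0,0,0,0],
  [0.012,0,0,0,0,0],
  [0.012,0,0,0,0,0],
])

```text
clock: 9.33
tcp_pos: [0.6007, -0.1387, 0.1924]
orientation: [3.141, 0.051, -0.0]
contact_force: [-1.5, 0.3, -0.3]
grip_width: -0.0003
gripper_force: 0.5
```

>>> step_arm([
  [0.002,0,0,0,0,0],
  [0.003,0,0,0,0,0],
  [0.004,0,0,0,0,0],
  [0.004,0,0,0,0,0],
])

```text
clock: 9.67
tcp_pos: [0.6028, -0.1389, 0.1925]
orientation: [3.141, 0.051, -0.0]
contact_force: [-1.5, 0.1, -1.2]
grip_width: -0.0002
gripper_force: 0.7
```

>>> step_arm([
  [0.001,0,0,0,0,0],
  [0.002,0,0,0,0,0],
  [0.003,0,0,0,0,0],
  [0.003,0,0,0,0,0],
])

```text
clock: 10.0
tcp_pos: [0.604, -0.1387, 0.1922]
orientation: [-3.141, -0.051, 0.002]
contact_force: [-3.8, 0.2, -0.3]
grip_width: 0.0002
gripper_force: 2.1
```

>>> step_arm([
  [0.001,0,0,0,0,0],
  [0.002,0,0,0,0,0],
  [0.002,0,0,0,0,0],
])

```text
clock: 10.25
tcp_pos: [0.6046, -0.1387, 0.1921]
orientation: [-3.141, -0.051, 0.005]
contact_force: [-7.0, 0.3, 0.1]
grip_width: 0.0
gripper_force: 3.1
```

The force is rising (7 N) with little motion, so the lever is at the hard stop. I back away toward the robot and lift clear.

>>> step_arm([
  [-0.01,0,0,0,0,0],
  [-0.04,0,0,0,0,0],
  [-0.07,0,0,0,0,0],
  [-0.07,0,0.06,0,0,0],
  [-0.07,0,0.12,0,0,0],
])

```text
clock: 10.67
tcp_pos: [0.562, -0.1385, 0.2638]
orientation: [-3.14, -0.051, 0.005]
contact_force: [1.2, -1.3, 0.1]
grip_width: -0.0
gripper_force: 0.0
```

>>> step_arm([
  [0,0,0.07,0,0,0],
  [-0.05,-0.05,0.07,0,0,0],
  [-0.1,-0.1,0.07,0,0,0],
  [-0.1,-0.15,0.07,0,0,0],
  [-0.1,-0.2,0.07,0,0,0],
])

```text
clock: 11.08
tcp_pos: [0.5032, -0.2605, 0.3082]
orientation: [3.139, 0.05, 0.006]
contact_force: [1.0, -0.7, 0.9]
grip_width: -0.0002
gripper_force: 0.0
```

>>> step_arm([
  [0,-0.06,0,0,0,0],
  [0,-0.12,0,0,0,0],
  [0,-0.18,0,0,0,0],
  [0,-0.18,0,0,0,0],
  [0,-0.18,0,0,0,0],
])

```text
clock: 11.5
tcp_pos: [0.5036, -0.3696, 0.3068]
orientation: [3.139, 0.044, 0.003]
contact_force: [0.6, 1.2, 0.0]
grip_width: -0.0
gripper_force: 0.0
```

```bash
python3 look.py d1
```

```text
[ 0.50467504 -0.3659608   0.30682751] [-0.08210964 -0.26489589  0.30682751] [-0.12179468  0.17145481 -0.55611609]
top 0.25 0 [[153. 129.]]
top 0.25 0.33 [[152.  67.]]
top -0.25 0 [[254. 126.]]
top -0.25 0.33 [[247.  64.]]
scene 0.25 0 [[631. 131.]]
scene 0.25 0.33 [[615. 180.]]
scene -0.25 0 [[530. 125.]]
scene -0.25 0.33 [[517. 174.]]
```

View pics/d1.png

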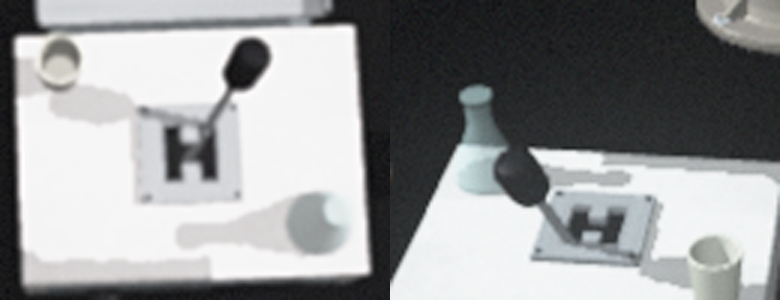

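The knob is at top (247,63) and scene (522,176), matching the predicted home position (247,64) and (517,174). The flask and cup have not moved, and the hand is clear.

```bash
python3 -c "
from bench import r
print(r.hand_in())"
```

```text
the job is handed in; nothing more can be done
None
```

The lever is fully home in the far right slot (third gear), confirmed by the hard stop and the final pictures; the flask and cup are where they stood, the hand is clear, and the job was handed in at about 11.6 s (no verdict was returned).

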